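# Hang the rinsed-parts basket over the drip tray

### The job

Take the small wire basket off the hook it hangs on and hang it on the hook of the stand whose foot is a shallow drip tray, so that the nose cone in it can drain. Carry it by its upright black grip, keep it level all the way and do not set it down anywhere; the nose cone stays in the basket, and the basket is left hanging still and level.

Things in the scene. Friction and masses are not known exactly. Their poses are not given: they have to be found in the camera images.
- basket: Open steel wire basket, 60 (x) x 100 (y) x 50 mm tall, up to 0.3 kg. Two uprights at its ends (y = +-50 mm) carry a level cross bar, 7 mm thick, along y, which lies in the hook. Origin: middle of that bar. z up; rim 85 mm, underside 135 mm below. Hung, the stand is on its +x side. To unhook: raise 20 to 60 mm (the hook runs between bar and rim), then go 65 mm or more towards -x.
- basket_grip (a point): Centre of the basket's upright black grip, a rounded square bar 18 x 18 mm and 50 mm tall, rigidly fixed over the middle of the cross bar; this point is 43 mm above the bar's axis. Axes as the basket's. While the basket hangs, hook and arm stay at least 27 mm below this point, so fingers may close along x or y.
- drain_hook (a point): Target: the seat where the bar's middle lies when hung, 200 mm above the bench. Fixed stand, its foot a steel drip tray 150 x 100 x 16 mm. Hook of 8 mm round steel: arm from the rod (85 mm off in +x) towards -x, a trough at the seat that catches a bar lowered within 15 mm in x, then a tip 22 mm off in -x. Tip and arm rise 16 mm above this point, the rod 26 mm. z up, y across the hook.
- first_hook (a point): Seat of the like hook, 180 mm up, on which the basket begins, its bar across it; axes as drain_hook. Fixed stand with plain flat grey foot. A third stand, the same as this, is empty. The three stand in a row across the bench in any order, 0.18 m or more apart, hooks towards the robot within 0.2 rad. On the robot's side of x = 0.46, nothing within y = +-0.35 m is taller than 40 mm.
- nose_cone_mid (a point): Middle of a small pale nose cone, 20 mm across and 34 mm tall, that stands loose in the basket.

How it is judged (in metres and radians):
On the way:
1. the basket is held by the gripper, clear of the hook it hung on (distance of basket from where it was at the start of the episode above 0.07 m and contact force between basket and the fingers above 1 N), for 0.2 s.
At the end, for the whole second after the job is handed in: The basket hangs at rest on the drip-tray stand's hook: the middle of its cross bar within 18 mm of the seat sideways and 10 mm in height, tilted less than 0.2 rad, the nose cone still inside (horizontal distance between basket and drain_hook below 0.018 m and z of basket in the frame of drain_hook between -0.01 and 0.01 m and angle between basket's own z axis and vertical below 0.2 rad and linear speed of basket below 0.05 m/s and distance between nose_cone_mid and basket below 0.15 m and z of nose_cone_mid in the frame of basket below -0.09 m); the robot touches nothing.
It fails at once if the basket tilted more than 0.35 rad (angle between basket's own z axis and vertical above 0.35 rad).
It fails at once if the basket was set down or dropped (its underside came within 25 mm of the bench) (height (world z) of basket below 0.16 m).
It fails at once if the nose cone fell out of the basket (distance between nose_cone_mid and basket above 0.16 m).
It also fails if it takes over 48 s, if anything falls off the work surface, if the arm or the gripper's body presses on something with over 40 N, if the wrist force passes 120 N, or if a joint passes its speed limit or range.

### The arm

A 7-joint arm with a two-finger parallel gripper is mounted at the origin on a cart in front of the work surface, level with it; the furniture and walls round the work are solid. World frame = base frame: x ahead of the robot, y to its left, z up, the work surface at z = 0. Lengths are in mm, angles in rad, forces in N, time in s.
With the tool pointing down it reaches from about 400 to 875 mm from the base axis. Payload 4.4 kg.
Tool frame: the origin (TCP) lies at the very end of the fingers, on their centre line; the grasp point (between the pads) lies 19 mm behind it (ctrl.grip_point_offset is the distance from the TCP to the grasp point, in mm); z points along the fingers, y is the line along which they close (so a half turn about z gives the same grasp; the last joint's range is limited). The gripper opens to 85 mm and grips with 20 to 120 N. Pads are 22 mm wide; open, the fingers measure 114 mm over their backs; the gripper's body (76 mm by 85 mm) begins 54 mm behind the grasp point. The pads swing forward as they close: fully open they stand 13 mm farther back than shut.
Start: joints at [1.066, 0.628, 0.038, 1.517, -0.027, 0.996, -0.02], TCP at [276.183, -588.422, 231.313] pointing down, gripper open.
Joint ranges: [-3.06, 3.06], [-0.37, 2.12], [-1.25, 1.32], [0.18, 2.47], [-1.1, 4.24], [0.23, 1.98], [-2.94, 2.94]. Speed limits (rad/s): [2.57, 2.57, 3.14, 3.14, 3.14, 3.14, 3.14].

### API

Orientations are given as [roll, pitch, yaw] about the fixed x, y, z axes, in that order (R = Rz(yaw) Ry(pitch) Rx(roll)).
In Python, from cell import ctrl gives the robot as it stands.
- The arm moves only by the tool jog_arm, never from a script. Its argument "increments" is one flat list of numbers, 7 for each row, row after row: the finger opening in cm, from 0 to 8.54, then the shift along the tool's x, y, z in cm, then the turn, a rotation vector about the tool's x, y, z in degrees. In form: [fingers, x, y, z, rx, ry, rz, fingers, x, y, z, rx, ry, rz, ...]. A call has 1 to 20 rows; each row is the pose to reach, as a shift and turn from the pose commanded when the call began, along the tool's axes at that moment; what a row does not reach only later rows make up. A row lasts 1/10 s, in which the tool goes at most 50 mm and 8.59 degrees, less where a joint would pass 70% of its speed; a pose out of reach is approached as far as the arm can. A call with a gripper value outside its range is refused whole. The fingers move at their own pace and stop on an object; the grip force is fixed at half the most. Time passes only in rows, so rows that repeat a pose let the fingers close. It gives the time, the measured TCP pose, the force, the opening and the grip force at its end, in the units of the state.
- ctrl.read_state(): the state, without advancing time (a new reading comes with each control period).
- ctrl.get_image(name): name is "scene" or "side" or "wrist"; returns the picture (384x512x3 uint8, red, green, blue); there is no depth.
- ctrl.camera_params(name): a dict with "fx", "fy", "cx", "cy" (pixels), "extrinsics" (4x4, takes a point from world to camera coordinates). Camera axes: x right, y down, z forward; pixel columns grow to the right and rows downward; lengths in mm; the calibration is good to about 2 mm. A picture is of the moment at which its call begins: read the wrist's pose just before it. camera_params takes no time and is no camera call; for the wrist camera it gives the pose at the moment of the call.
- ctrl.finish_job(): hands the job in; it is judged then, once.
The state is a dict: "clock": time; "qpos": joint angles; "qd": joint speeds; "tau": joint torques, N m; "eef_pos": TCP position; "tool_rot": TCP orientation; "force": force on the tool from outside, world axes, zero at the start; "torque": the same for the moment, N m; "width": finger opening in mm; "gripper_force": force on a finger pad.
Only numpy, scipy, OpenCV 4.12 (cv2) and the standard library are available. Lean on these libraries where they do the work, as an engineer would, in place of code of your own. Each camera call takes 0.05 s, during which the arm holds its last target. There are 200 camera calls.

## Working session

There is one attempt and no reset: what is moved stays moved. The work goes in short steps, Python scripts to look and compute and a tool call to move; the robot and the scene stay as the last step left them, time stands still between calls to the robot, and variables do not carry over. Pictures are saved under pics/ and viewed, at most 12 in all, crops included, and the job is handed in when it is done.

Besides the shell and the picture viewer there is one more tool, called after "Call:" as a command line: name --argument value ..., lists and objects as JSON in quotes. jog_arm: Moves the arm, as the interface text tells. Its arguments: {"type":"object","properties":{"increments":{"type":"array","items":{"type":"number"}}},"required":["increments"]}

```bash
mkdir -p pics; python3 - <<'E'
from cell import ctrl
import cv2,numpy as np
a=ctrl.get_image("scene");b=ctrl.get_image("side")
for n,i in(("scene",a),("side",b)):
    cv2.imwrite(f"pics/{n}0.png",i[:,:,::-1]); p=ctrl.camera_params(n);print(n,p["fx"],p["cx"],p["cy"],np.round(p["extrinsics"],3).tolist())
s=ctrl.read_state();print(s["clock"],s["eef_pos"],s["tool_rot"],s["width"])
E
```

```text
scene 448.4198373286611 255.7501979112406 189.59076117131434 [[-0.829, -0.56, -0.002, 478.693], [-0.332, 0.494, -0.804, 305.034], [0.451, -0.665, -0.595, 1018.906], [0.0, 0.0, 0.0, 1.0]]
side 431.25131557453676 257.1738554294003 188.2908115055009 [[-0.95, -0.312, -0.002, 526.704], [-0.174, 0.535, -0.826, 236.42], [0.259, -0.785, -0.563, 902.267], [0.0, 0.0, 0.0, 1.0]]
0.1 [ 275.91022634 -587.91485496  230.47197603] [-3.13987021e+00  3.78312071e-05  4.38761375e-01] 85.01581801055656
```

View pics/scene0.png

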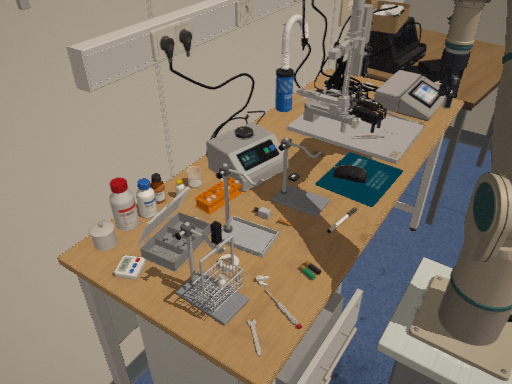

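View pics/side0.png

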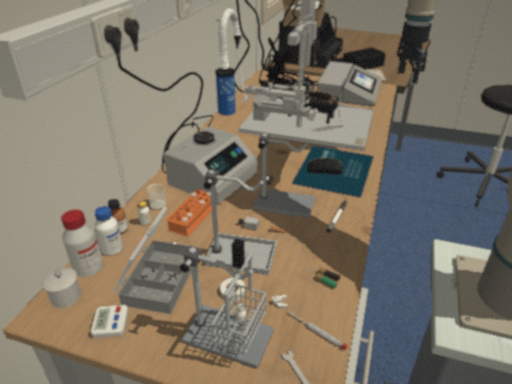

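The basket hangs on the nearest stand (black grip near scene (216,232), side (238,252)). The drip tray is the middle stand, and the empty plain stand is the far one. I'll enlarge both views.

```bash
python3 - <<'E'
import cv2,numpy as np
a=cv2.imread("pics/scene0.png")[155:325,165:285];b=cv2.imread("pics/side0.png")[165:365,175:285]
A=cv2.resize(a,None,fx=3.3,fy=3.3,interpolation=cv2.INTER_CUBIC);B=cv2.resize(b,None,fx=3,fy=3,interpolation=cv2.INTER_CUBIC)
o=np.zeros((600,800,3),np.uint8);o[:A.shape[0],:A.shape[1]]=A[:600];o[:B.shape[0],420:420+B.shape[1]]=B
cv2.imwrite("pics/crop0.png",o)
for n,r in(("scene",(215,255,205,230)),("side",(230,275,225,250))):
    i=cv2.imread(f"pics/{n}0.png");m=(i.max(2)<60).astype(np.uint8);z=np.zeros_like(m);z[r[0]:r[1],r[2]:r[3]]=m[r[0]:r[1],r[2]:r[3]]
    c=max(cv2.findContours(z,0,2)[0],key=cv2.contourArea);print(n,cv2.boundingRect(c),cv2.minAreaRect(c))
E
```

```text
scene (210, 221, 12, 24) ((215.62759399414062, 232.5310516357422), (23.08664321899414, 10.131549835205078), 85.2363510131836)
side (233, 239, 11, 29) ((238.0, 253.0), (28.0, 10.0), 90.0)
```

View pics/crop0.png

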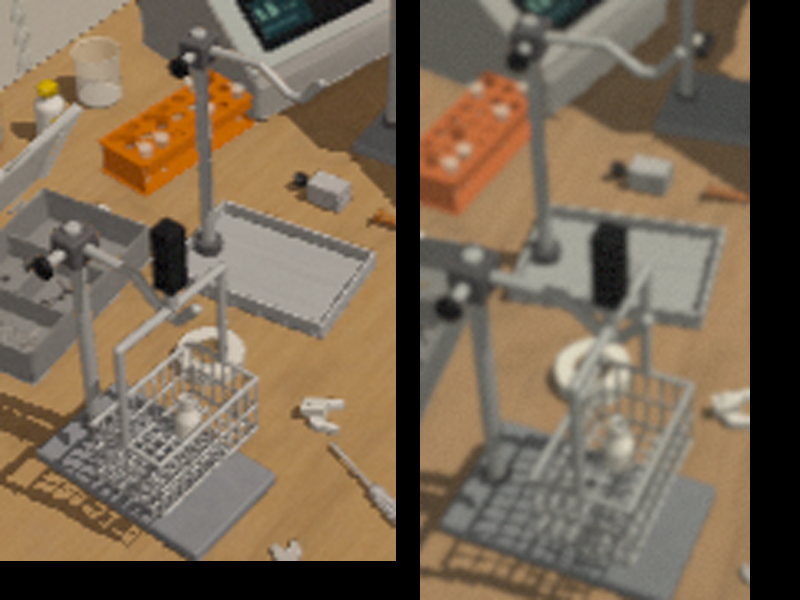

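Crop readings, in full-frame pixels:

| Feature | Scene | Side |
|---|---|---|
| Drain trough | ≈(255,184) | ≈(252,188) |
| Drain tip | ≈(263,181) | ≈(263,182) |
| Drain rod base | ≈(228,228) | ≈(217,248) |
| Bar end 1 | (201,261) | (227,296) |
| Bar end 2 | (232,236) | (251,256) |

```bash
cat > h.py <<'E'
import numpy as np,cv2
from cell import ctrl
def KE(n):
    p=ctrl.camera_params(n);return np.array([[p["fx"],0,p["cx"]],[0,p["fy"],p["cy"]],[0,0,1]]),np.array(p["extrinsics"])
def plane(n,uv,z,ke=None):
    K,E=ke or KE(n);d=E[:3,:3].T@np.linalg.inv(K)@[*uv,1];c=-E[:3,:3].T@E[:3,3];return (c+d*(z-c[2])/d[2]).round(1)
def tri(a,b,na="scene",nb="side"):
    P=[K@E[:3] for K,E in(KE(na),KE(nb))];X=cv2.triangulatePoints(*P,np.float64(a),np.float64(b)).ravel();return (X[:3]/X[3]).round(1)
E
python3 - <<'E'
from h import *
for nm,a,b,z in(("grip",(215.6,232.5),(238,253),223),("trough",(255,184),(251.7,188.3),200),("tip",(262.9,180.8),(263,182),216),("rodbase",(228,228.3),(217,248),18),("rodtop1",(225,168),(211.5,178),226),
 ("bar1",(201.4,261),(226.7,295.7),180),("bar2",(232.3,236.2),(251,255.7),180),("rod1top",(187.5,229),(193.5,253),206)):
    print(nm,tri(a,b),plane("scene",a,z),plane("side",b,z))
for n,l in(("scene",[(233.2,217),(278.7,234),(262,256)]),("side",[(222,235.5),(276,242),(266,273)])):print(n,[plane(n,u,16) for u in l])
E
```

```text
grip [499.8 264.  224.5] [500.7 263.  223. ] [500.6 262.1 223. ]
trough [553.2  39.  193.7] [547.4  47.3 200. ] [550.7  46.5 200. ]
tip [527.   43.1 216.8] [526.4  43.8 216. ] [528.3  39.7 216. ]
rodbase [637.8  50.7  12.4] [633.3  56.5  18. ] [635.6  55.3  18. ]
rodtop1 [641.5  45.7 209.4] [628.3  62.3 226. ] [628.3  72.6 226. ]
bar1 [501.9 313.6 178.8] [502.2 312.5 180. ] [500.7 316.7 180. ]
bar2 [495.  214.7 177.7] [494.1 215.7 180. ] [493.7 218.3 180. ]
rod1top [582.4 261.6 195.1] [570.7 273.7 206. ] [578.6 268.3 206. ]
scene [array([651.8,   6.9,  16. ]), array([504.1,  -4.5,  16. ]), array([495.5,  92.4,  16. ])]
side [array([642.4,   7.8,  16. ]), array([510.3, -10.2,  16. ]), array([502.7,  95. ,  16. ])]
```

```bash
cat >> h.py <<'E'
from scipy.spatial.transform import Rotation as Ro
def go(*wps):  # (x,y,z,yaw) world mm/rad, tool down -> shift cm, rotvec deg in the tool's axes
    s=ctrl.read_state();p=np.array(s["eef_pos"]);R=Ro.from_euler("xyz",s["tool_rot"])
    print(round(s["clock"],2),p.round(1),np.round(s["tool_rot"],3),round(s["width"],1),round(s["gripper_force"],1),np.round(s["force"],1))
    for w in wps:
        T=Ro.from_euler("xyz",[np.pi,0,w[3]]);print(w,(R.inv().apply(np.array(w[:3])-p)/10).round(2),np.degrees((R.inv()*T).as_rotvec()).round(1))
E
python3 -c "
from h import *
go((440,-150,310,.1),(440,100,310,-.07),(440,263,310,-.07),(500,263,310,-.07))"
```

```text
0.1 [ 275.9 -587.9  230.5] [-3.14   0.     0.439] 85.0 0.0 [ 0.4 -0.6 -1.1]
(440, -150, 310, 0.1) [ 33.46 -32.69  -7.9 ] [-0.1  0.  19.4]
(440, 100, 310, -0.07) [ 44.08 -55.32  -7.86] [-0.1  0.  29.1]
(440, 263, 310, -0.07) [ 51.   -70.07  -7.83] [-0.1  0.  29.1]
(500, 263, 310, -0.07) [ 56.43 -67.53  -7.84] [-0.1  0.  29.1]
```

Call:
jog_arm --increments '[8.5,33.5,-32.7,-8,0,0,19.4,8.5,33.5,-32.7,-8,0,0,19.4,8.5,33.5,-32.7,-8,0,0,19.4,8.5,33.5,-32.7,-8,0,0,19.4,8.5,33.5,-32.7,-8,0,0,19.4,8.5,33.5,-32.7,-8,0,0,19.4,8.5,33.5,-32.7,-8,0,0,19.4,8.5,33.5,-32.7,-8,0,0,19.4,8.5,33.5,-32.7,-8,0,0,19.4,8.5,33.5,-32.7,-8,0,0,19.4,8.5,33.5,-32.7,-8,0,0,19.4,8.5,44,-55.3,-8,0,0,29.1,8.5,44,-55.3,-8,0,0,29.1,8.5,44,-55.3,-8,0,0,29.1,8.5,44,-55.3,-8,0,0,29.1,8.5,44,-55.3,-8,0,0,29.1,8.5,44,-55.3,-8,0,0,29.1,8.5,44,-55.3,-8,0,0,29.1]'

```text
clock: 1.9
eef_pos: [439.4, 99.5, 310.9]
tool_rot: [3.141, 0.001, -0.067]
force: [0.0, -1.3, 0.1]
width: 84.8
gripper_force: 0.0
```

```bash
python3 -c "
from h import *
K,E=KE('wrist');cv2.imwrite('pics/w0.png',ctrl.get_image('wrist')[:,:,::-1]);np.savez('w0.npz',K=K,E=E)
print('cam',(-E[:3,:3].T@E[:3,3]).round(1),'axis',E[2,:3].round(2))
for q in((550,46,200),(526,43,216),(635,56,16)):
    c=E[:3,:3]@q+E[:3,3];print(q,(K@c/c[2]).round(0))
go((440,263,300,-.07),(500,263,300,-.07))"
```

```text
cam [504.8  96.9 452.9] axis [-0.26  0.02 -0.97]
(550, 46, 200) [328.  23.   1.]
(526, 43, 216) [338.  58.   1.]
(635, 56, 16) [286. -24.   1.]
1.95 [439.5  97.7 310.9] [ 3.14e+00  1.00e-03 -7.00e-02] 84.8 0.0 [ 0.7 -0.5  0.4]
(440, 263, 300, -0.07) [ -1.1  -16.5    1.07] [0.1 0.  0. ]
(500, 263, 300, -0.07) [  4.88 -16.92   1.07] [0.1 0.  0. ]
```

View pics/w0.png

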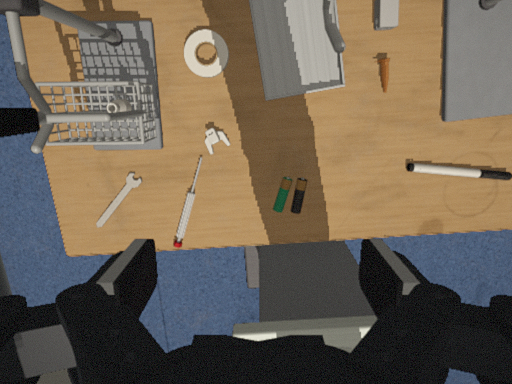

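The wrist view shows the drain hook's tip end at about (339,46), its arm running up to (324,0), and the basket grip at the left edge near (20,120).

```bash
python3 -c "
from h import *
d=np.load('w0.npz');ke=(d['K'],d['E'])
t=plane('',(339,45),214,ke);print('tip',t,'arm',plane('',(324,3),208,ke))
print('seat',t+22*np.array([np.cos(.09),np.sin(.09),0]))
print([plane('',u,16,ke) for u in((268,97),(343,85))], 'bar',plane('',(45,118),180,ke),plane('',(148,113),180,ke))"
```

```text
tip [533.9  41.6 214. ] arm [560.7  49.8 208. ]
seat [555.81096013  43.57732808 214.        ]
[array([503.6,  84. ,  16. ]), array([511.7,  -8.9,  16. ])] bar [499.7 265.2 180. ] [498.2 183.6 180. ]
```

Call:
jog_arm --increments '[8.5,-0.5,-16.5,1,0,0,0,8.5,-0.5,-16.5,1,0,0,0,8.5,-0.5,-16.5,1,0,0,0,8.5,-0.5,-16.5,1,0,0,0,8.5,-0.5,-16.5,1,0,0,0,8.5,-0.5,-16.5,1,0,0,0]'

```text
clock: 2.55
eef_pos: [446.8, 260.8, 300.9]
tool_rot: [3.139, 0.0, -0.073]
force: [0.5, 0.6, -0.2]
width: 84.9
gripper_force: 0.0
```

```bash
python3 -c "
from h import *
K,E=KE('wrist');cv2.imwrite('pics/w1.png',ctrl.get_image('wrist')[:,:,::-1]);np.savez('w1.npz',K=K,E=E)
for q in((500.3,263,248),(500.3,263,198)):
    c=E[:3,:3]@q+E[:3,3];print(q,(K@c/c[2]).round(0))
go((500,263,300,-.07))"
```

```text
(500.3, 263, 248) [250. 119.   1.]
(500.3, 263, 198) [251. 115.   1.]
2.6 [446.9 260.6 301.2] [ 3.139 -0.    -0.074] 85.2 0.0 [0.6 0.2 1.1]
(500, 263, 300, -0.07) [ 5.28 -0.63  0.11] [ 0.1 -0.  -0.2]
```

View pics/w1.png

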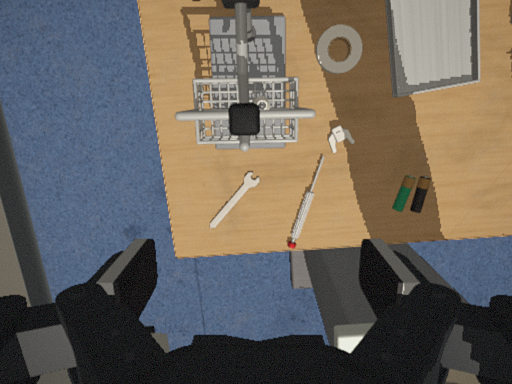

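The wrist view shows the grip's top face centred at about (244,119). The bar runs from (180,116) to (312,113), almost parallel to the closing line.

```bash
python3 -c "
from h import *
d=np.load('w1.npz');ke=(d['K'],d['E'])
g=plane('',(244.3,119),248,ke);a=plane('',(180,115.5),180,ke);b=plane('',(312,113),180,ke);print(g,a,b,'yaw',np.arctan2(-(a-b)[0],(a-b)[1]))
go((g[0],g[1],300,-.06),(g[0],g[1],206,-.06))"
```

```text
[500.7 266.1 248. ] [502.8 317.3 180. ] [497.4 217.4 180. ] yaw -0.054001500375968625
2.6 [446.9 260.6 301.2] [ 3.139 -0.    -0.074] 85.2 0.0 [0.6 0.2 1.1]
(np.float64(500.7), np.float64(266.1), 300, -0.06) [ 5.33 -0.94  0.11] [ 0.1 -0.  -0.8]
(np.float64(500.7), np.float64(266.1), 206, -0.06) [ 5.33 -0.96  9.51] [ 0.1 -0.  -0.8]
```

Call:
jog_arm --increments '[8.5,5.3,-0.9,0,0,0,-1,8.5,5.3,-0.9,0,0,0,-1,8.5,5.3,-0.9,3,0,0,-1,8.5,5.3,-0.9,6,0,0,-1,8.5,5.3,-0.9,8,0,0,-1,8.5,5.3,-0.9,9.4,0,0,-1,8.5,5.3,-0.9,9.4,0,0,-1,8.5,5.3,-0.9,9.4,0,0,-1]'

```text
clock: 3.4
eef_pos: [500.3, 267.7, 207.9]
tool_rot: [3.141, -0.001, -0.054]
force: [0.7, -1.3, -0.3]
width: 85.2
gripper_force: 0.0
```

```bash
python3 -c "
from h import *
go((500.7,265.8,206,-.055))
K,E=KE('wrist');i=ctrl.get_image('wrist')[:,:,::-1];cv2.imwrite('pics/w2.png',i)
for q in((500.7,265.8,248),(500.7,265.8,223)):
    c=E[:3,:3]@q+E[:3,3];print(q,(K@c/c[2]).round(0))"
```

```text
3.4 [500.3 267.7 207.9] [ 3.141e+00 -1.000e-03 -5.400e-02] 85.2 0.0 [ 0.7 -1.3 -0.3]
(500.7, 265.8, 206, -0.055) [0.05 0.19 0.19] [ 0. -0.  0.]
(500.7, 265.8, 248) [268. 295.   1.]
(500.7, 265.8, 223) [266. 260.   1.]
```

View pics/w2.png

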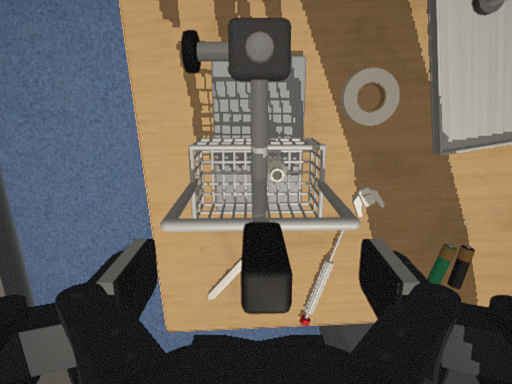

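The grip's top, seen at (267,292), matches the predicted (268,295) and sits between the fingers. I'll make a small correction and then close.

Call:
jog_arm --increments '[8.5,0,0.2,0.2,0,0,0,4,0,0.2,0.2,0,0,0,1,0,0.2,0.2,0,0,0,1,0,0.2,0.2,0,0,0,1,0,0.2,0.2,0,0,0,1,0,0.2,0.2,0,0,0,1,0,0.2,0.2,0,0,0,1,0,0.2,0.2,0,0,0,1,0,0.2,0.2,0,0,0,1,0,0.2,0.2,0,0,0]'

```text
clock: 4.45
eef_pos: [499.4, 267.2, 205.4]
tool_rot: [3.141, -0.0, -0.052]
force: [-0.2, -1.5, 2.7]
width: 17.3
gripper_force: 58.5
```

Call:
jog_arm --increments '[1,0,0,-0.5,0,0,0,1,0,0,-1.5,0,0,0,1,0,0,-2.5,0,0,0,1,0,0,-3.5,0,0,0,1,0,0,-4,0,0,0,1,0,0,-4,0,0,0,1,-0.5,0,-4,0,0,0,1,-1.5,0,-4,0,0,0,1,-2.7,0,-4,0,0,0,1,-4,0,-4,0,0,0,1,-5.3,0,-4,0,0,0,1,-6.6,0,-4,0,0,0,1,-7.9,0,-4,0,0,0,1,-9,0,-4,0,0,0,1,-9.7,0,-4,0,0,0,1,-10,0,-4,0,0,0,1,-10,0,-4,0,0,0,1,-10,0,-4,0,0,0]'

```text
clock: 6.25
eef_pos: [400.1, 272.6, 245.4]
tool_rot: [-3.141, -0.001, -0.052]
force: [-0.4, 0.1, -1.7]
width: 17.4
gripper_force: 58.6
```

```bash
python3 - <<'E'
from h import *
a=ctrl.get_image("scene");cv2.imwrite("pics/scene1.png",a[:,:,::-1])
go((430,35,261,.09))
E
```

```text
6.3 [400.1 272.5 245.3] [-3.141e+00 -1.000e-03 -5.200e-02] 17.7 58.6 [ 0.6 -0.1 -3.1]
(430, 35, 261, 0.09) [ 4.23 23.56 -1.57] [-0.  -0.  -8.2]
```

View pics/scene1.png

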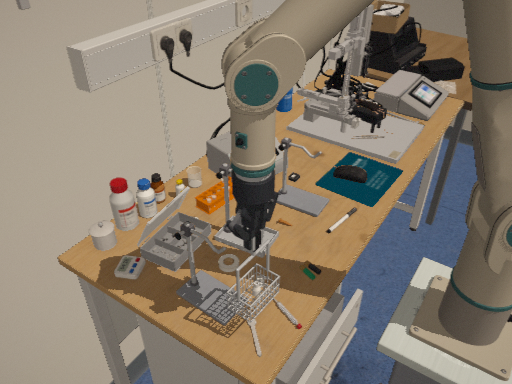

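The basket is off the first hook, upright, with the cone in it. Next I carry it to a point in front of the drain hook.

Call:
jog_arm --increments '[1,0.1,0.4,-0.2,0,0,0,1,0.3,1.3,-0.5,0,0,-0.5,1,0.5,2.6,-1,0,0,-1,1,0.8,4.2,-1.5,0,0,-1.5,1,1.1,6,-2,0,0,-2.2,1,1.5,8,-2.5,0,0,-3,1,1.9,10,-2.5,0,0,-3.7,1,2.3,12,-2.5,0,0,-4.4,1,2.7,14,-2.5,0,0,-5.1,1,3.1,16,-2.5,0,0,-5.8,1,3.4,18,-2.5,0,0,-6.5,1,3.7,19.8,-2.5,0,0,-7,1,3.9,21.4,-2.5,0,0,-7.5,1,4.1,22.6,-2.5,0,0,-8,1,4.2,23.3,-2.5,0,0,-8.2,1,4.2,23.6,-2.5,0,0,-8.2,1,4.2,23.6,-2.5,0,0,-8.2,1,4.2,23.6,-2.5,0,0,-8.2]'

```text
clock: 8.1
eef_pos: [429.2, 35.2, 270.4]
tool_rot: [-3.141, -0.0, 0.092]
force: [-0.0, 0.2, -3.0]
width: 17.4
gripper_force: 58.6
```

```bash
python3 - <<'E'
from h import *
K,E=KE('wrist');cv2.imwrite("pics/w3.png",ctrl.get_image("wrist")[:,:,::-1]);np.savez('w3.npz',K=K,E=E)
for q in((553,44,204),(532,42,214),(638,52,226)):
    c=E[:3,:3]@q+E[:3,3];print(q,(K@c/c[2]).round(0))
go((553,44,270,.09))
E
```

```text
(553, 44, 204) [266. -13.   1.]
(532, 42, 214) [266.  25.   1.]
(638, 52, 226) [ 268. -257.    1.]
8.15 [429.2  35.3 270.3] [-3.141 -0.     0.092] 17.2 58.6 [ 0.2  0.3 -2.4]
(553, 44, 270, 0.09) [12.4   0.28  0.04] [-0.  -0.   0.1]
```

View pics/w3.png

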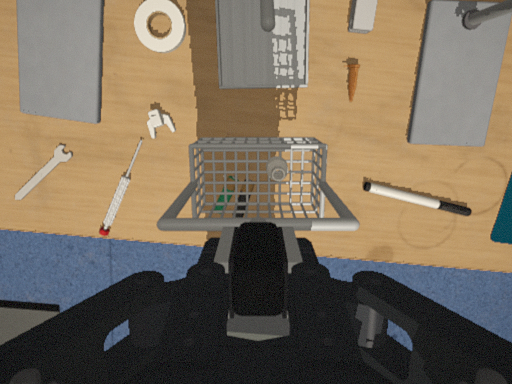

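The drain hook's tip is at about (268,22), within 3 px of the prediction (266,25), and it is square to the bar. I'll move in above the seat and check from there.

Call:
jog_arm --increments '[1,0.4,0,0,0,0,0,1,1.2,0,0,0,0,0,1,2.4,0.1,0,0,0,0,1,3.7,0.1,0,0,0,0,1,5,0.2,0,0,0,0,1,6.3,0.2,0,0,0,0,1,7.6,0.3,0,0,0,0,1,8.9,0.3,0,0,0,0,1,10.2,0.3,0,0,0,0,1,11.2,0.3,0,0,0,0,1,12,0.3,0,0,0,0,1,12.3,0.3,0,0,0,0,1,12.3,0.3,0,0,0,0,1,12.3,0.3,0,0,0,0]'

```text
clock: 9.55
eef_pos: [551.5, 42.9, 270.3]
tool_rot: [3.142, 0.001, 0.091]
force: [-0.2, -0.4, -2.7]
width: 17.2
gripper_force: 58.6
```

```bash
python3 - <<'E'
from h import *
S=[]
i=ctrl.get_image("wrist")[:,:,::-1]
a=ctrl.get_image("side")[:,:,::-1]
A=cv2.resize(a[140:290,180:320],None,fx=3,fy=3,interpolation=cv2.INTER_CUBIC)
o=np.zeros((450,790,3),np.uint8);o[:,:420]=A;o[:384,422:]=i[:,72:440]
cv2.imwrite("pics/c4.png",o)
for q in((553,44,200),(553,44,245)):print([ (lambda c:(K@c/c[2]).round(0)[:2])(E[:3,:3]@q+E[:3,3]) for K,E in (KE('side'),KE('wrist'))])
go((553,44,226,.09))
E
```

```text
[array([251., 187.]), array([259., 199.])]
[array([251., 169.]), array([259., 223.])]
9.65 [551.6  42.9 270.4] [3.142 0.    0.091] 17.5 58.6 [-0.5  0.3 -2.2]
(553, 44, 226, 0.09) [ 0.15 -0.1   4.44] [0.  0.  0.1]
```

View pics/c4.png

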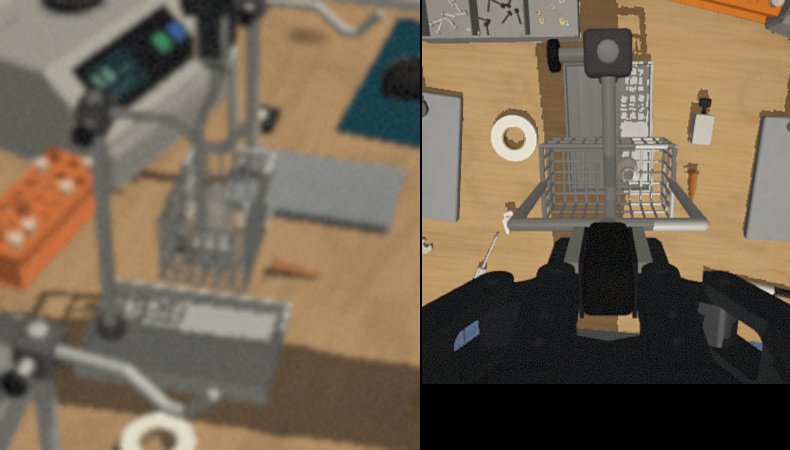

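```bash
python3 - <<'E'
from h import *
r=plane('wrist',(258,50),228);print(r, r-85*np.array([np.cos(.09),np.sin(.09),0]))
E
```

```text
[639.6  52.5 228. ] [554.94401769  44.86032332 228.        ]
```

The rod gives the seat at about (555,45), which agrees with the tip. I'll lower slowly.

Call:
jog_arm --increments '[1,0.2,-0.1,0.3,0,0,0,1,0.2,-0.1,0.9,0,0,0,1,0.2,-0.1,1.6,0,0,0,1,0.2,-0.1,2.3,0,0,0,1,0.2,-0.1,3,0,0,0,1,0.2,-0.1,3.5,0,0,0,1,0.2,-0.1,3.8,0,0,0,1,0.2,-0.1,4.0,0,0,0,1,0.2,-0.1,4.2,0,0,0,1,0.2,-0.1,4.3,0,0,0,1,0.2,-0.1,4.4,0,0,0,1,0.2,-0.1,4.4,0,0,0]'

```text
clock: 10.85
eef_pos: [553.9, 44.1, 226.3]
tool_rot: [-3.142, -0.0, 0.091]
force: [-0.1, 0.2, -3.5]
width: 17.5
gripper_force: 58.6
```

Call:
jog_arm --increments '[1,0,0,0.1,0,0,0,1,0,0,0.1,0,0,0,1,0,0,0.2,0,0,0,1,0,0,0.2,0,0,0]'

```text
clock: 11.25
eef_pos: [554.2, 44.2, 225.2]
tool_rot: [-3.142, -0.001, 0.091]
force: [-2.0, -0.1, 5.4]
width: 17.4
gripper_force: 59.6
```

Contact came at the seat height (TCP 225.2 → bar ≈ 200), and the weight is on the hook. Now I release.

Call:
jog_arm --increments '[1,-0.1,0,0.1,0,0,0,1,-0.1,0,0.1,0,0,0,2.2,-0.1,0,0.1,0,0,0,2.6,-0.1,0,0.1,0,0,0,3.5,-0.1,0,0.1,0,0,0,6,-0.1,0,0.1,0,0,0,7,-0.1,0,0.1,0,0,0,7,-0.1,0,0.1,0,0,0,7,-0.1,0,0.1,0,0,0]'

```text
clock: 12.15
eef_pos: [552.9, 44.0, 223.2]
tool_rot: [3.142, 0.0, 0.091]
force: [0.4, -1.0, 0.9]
width: 69.9
gripper_force: 0.0
```

```bash
python3 - <<'E'
from h import *
i=ctrl.get_image("wrist")[:,:,::-1]
a=ctrl.get_image("side")[:,:,::-1]
A=cv2.resize(a[140:290,180:320],None,fx=3,fy=3,interpolation=cv2.INTER_CUBIC)
o=np.zeros((450,790,3),np.uint8);o[:,:420]=A;o[:384,422:]=i[:,72:440]
cv2.imwrite("pics/c5.png",o)
go((554,44,300,.09))
E
```

```text
12.25 [552.9  44.  223.3] [3.142 0.    0.091] 70.1 0.0 [ 0.5 -0.3  0.6]
(554, 44, 300, 0.09) [ 0.1   0.01 -7.67] [0.  0.  0.1]
```

View pics/c5.png

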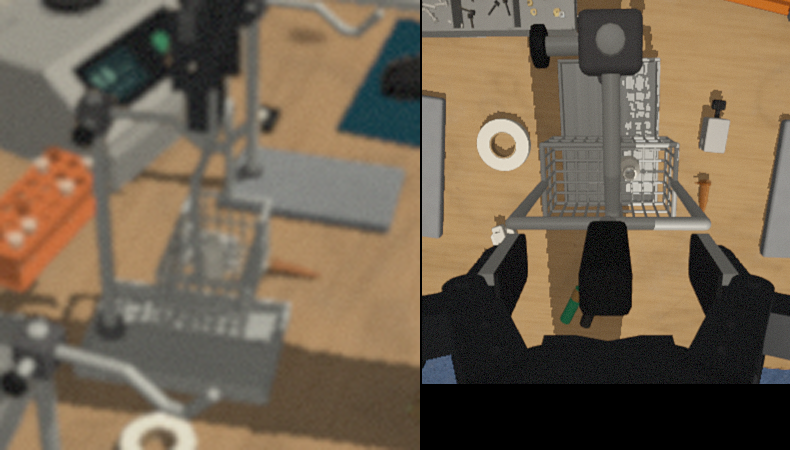

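The basket hangs level on the drain hook with the cone inside and the fingers well clear. I'll retract straight up, slowly at first, then let it settle.

Call:
jog_arm --increments '[7,0,0,-0.5,0,0,0,7,0,0,-1.5,0,0,0,7,0,0,-3,0,0,0,7,0,0,-5,0,0,0,7,0,0,-7,0,0,0,7,0,0,-9,0,0,0,7,0,0,-11,0,0,0,7,0,0,-12,0,0,0,7,0,0,-12,0,0,0,7,0,0,-12,0,0,0,7,0,0,-12,0,0,0,7,0,0,-12,0,0,0,7,0,0,-12,0,0,0,7,0,0,-12,0,0,0,7,0,0,-12,0,0,0,7,0,0,-12,0,0,0,7,0,0,-12,0,0,0,7,0,0,-12,0,0,0]'

```text
clock: 14.05
eef_pos: [552.9, 44.0, 343.3]
tool_rot: [3.142, -0.0, 0.091]
force: [-0.4, 0.2, -1.1]
width: 70.1
gripper_force: 0.0
```

```bash
python3 - <<'E'
from h import *
b=[ctrl.get_image("wrist").astype(int)]
for k in range(3): b.append(ctrl.get_image("wrist").astype(int))
i=b[-1][:,:,::-1].astype(np.uint8)
print([(np.abs(x-b[0]).max(2)>40).sum() for x in b[1:]])
a=ctrl.get_image("side")[:,:,::-1]
o=np.zeros((450,790,3),np.uint8);o[:,:420]=cv2.resize(a[140:290,180:320],None,fx=3,fy=3);o[:384,422:]=i[:,72:440]
cv2.imwrite("pics/c6.png",o)
go((554,44,300,.09))
E
```

```text
[np.int64(4), np.int64(6), np.int64(6)]
14.3 [552.9  44.  343.3] [3.142 0.    0.091] 70.3 0.0 [-1.  -0.   0.1]
(554, 44, 300, 0.09) [0.11 0.01 4.33] [0.  0.  0.1]
```

View pics/c6.png

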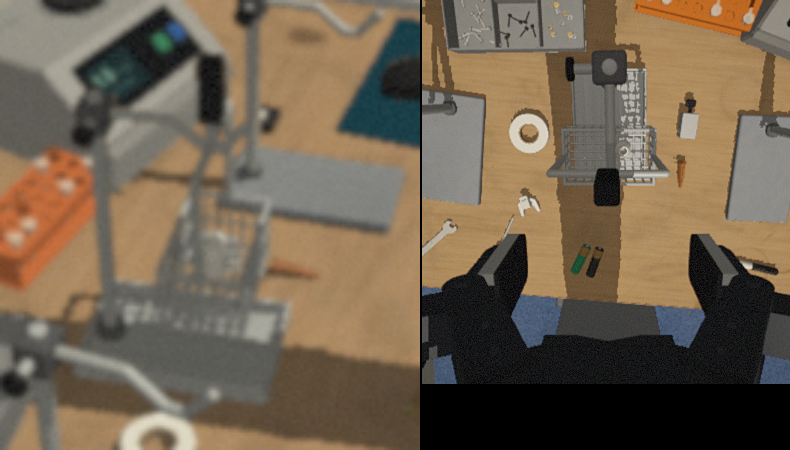

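The basket hangs still and level on the drip-tray stand's hook, with the arm clear above it.

```bash
python3 -c "
from cell import ctrl
print(ctrl.finish_job())"
```

```text
the job is handed in; nothing more can be done
None
```

I moved the basket to the drip-tray stand's hook and handed the job in at about 14 s; the last pictures show it hanging still and level with the nose cone inside and the arm clear, but no verdict came back.

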